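Walk a heavy block heater home into its dock

ROBOT

A 6-joint arm with a two-finger parallel gripper is mounted at the origin on a cart in front of the work surface, level with it; the furniture and walls round the work are solid. World frame = base frame: x ahead of the robot, y to its left, z up, the work surface at z = 0. Lengths are in m, angles in rad, forces in N, time in s.
With the tool pointing down it reaches from about 0.325 to 0.775 m from the base axis. Payload 5.5 kg.
Tool frame: the origin (TCP) lies at the very end of the fingers, on their centre line; the grasp point (between the pads) lies 19 mm behind it; z points along the fingers, y is the line along which they close (so a half turn about z gives the same grasp; the last joint's range is limited). The gripper opens to 88 mm and grips with 3 to 60 N. Pads are 20 mm wide; open, the fingers measure 115 mm over their backs; the gripper's body (75 mm by 178 mm) begins 61 mm behind the grasp point.
Start: joints at [1.194, 0.091, 1.231, -0, 1.82, -0.057], TCP at [0.189, 0.57, 0.223] pointing down, gripper open.
Joint ranges: [-2.87, 2.87], [-0.86, 2.18], [0.17, 2.46], [-1.51, 4.65], [0.06, 2.69], [-2.65, 2.65]. Speed limits (rad/s): [2.57, 2.57, 3.01, 3.14, 3.14, 3.14].

INTERFACE

Orientations are given as a unit quaternion [x, y, z, w].
In Python, from station import r, vision, workorder gives the robot as it stands. The module is installed in compiled form; this text tells all that it offers.
- The arm moves only by the tool play_rows, never from a script. Its argument "rows" is one flat list of numbers, 7 for each row, row after row: the finger opening in mm, from 0 to 87.8, then the shift along the tool's x, y, z each as a share of 0.15 m, from -1 to 1, then the turn, a rotation vector about the tool's x, y, z each as a share of 90 degrees, from -1 to 1. A call has 1 to 20 rows; each row is the pose to reach, as a shift and turn from the pose commanded when the call began, along the tool's axes at that moment; what a row does not reach only later rows make up. A row lasts 1/8 s, in which the tool goes at most 62.5 mm and 10.7 degrees, less where a joint would pass 70% of its speed; a pose out of reach is approached as far as the arm can. A call with a number of a shift or a turn outside -1 to 1 is refused whole. A call with a gripper value outside its range is refused whole. The fingers move at their own pace and stop on an object; the grip force is fixed at half the most. Time passes only in rows, so rows that repeat a pose let the fingers close. It gives the time, the measured TCP pose, the force, the opening and the grip force at its end, in the units of the state.
- r.get_state(): the state, without advancing time (a new reading comes with each control period).
- vision.get_image(name): name is "scene" or "top"; returns a dict with "pixels" (480x640x3 uint8, red, green, blue), "vertical_fov" (degrees; the focal length in pixels is half the picture's height over the tangent of half this angle, whatever the lens; pixels are square), "cx", "cy" (the principal point, pixels), "world_from_camera" (4x4, takes a point from camera to world coordinates). Camera axes: x right, y down, z forward; pixel columns grow to the right and rows downward; lengths in m; the calibration is good to about 2 mm. A picture is of the moment at which its call begins. There is no depth.
- workorder.job_done(): hands the job in; it is judged then, once.
The state is a dict: "time": time; "joint_pos": joint angles; "dq": joint speeds; "tau": joint torques, N m; "ee_pos": TCP position; "orientation": TCP orientation; "ft_force": force on the tool from outside, world axes, zero at the start; "wrist_torque": the same for the moment, N m; "gripper_width": finger opening in m; "grasp_force": force on a finger pad.
Only numpy, scipy, OpenCV 4.12 (cv2) and the standard library are available. Lean on these libraries where they do the work, as an engineer would, in place of code of your own. Each camera call takes 0.05 s, during which the arm holds its last target. There are 200 camera calls.

TASK

Walk the heavy block heater back to its dock by pushing its two front corners in turn, so that it swings ahead side by side, until it sits against both contact units with both of the dock's sprung contact pins pressed fully in. Slide it only, without lifting or tipping it, and never push it with more than 25 newtons, which is too little to shove it from the middle. Leave the beaker, bottle and vial beside it undisturbed.

Things in the scene. Friction and masses are not known exactly. Their poses are not given: they have to be found in the camera images.
- heater: white box-shaped block heater, 100 mm (its x) x 210 mm (its y) x 70 mm high: aluminium well plate on top, small black panel on its front, four low feet at x = +-20, y = +-45 mm, slick grey corner guards in front. 4.5 kg. Origin at the centre of its underside; +x points out of its back (towards the dock), +y to its left. Guards' flat fronts at x = -50 mm, back face at x = +50 mm, 8 to 54 mm above the bench.
- dock: fixed aluminium backboard, 240 mm wide, 72 mm high. Origin at the bottom middle of its front face; +x is the way the heater is to travel, +y left. Black contact units (36 mm wide, 54 mm high) stand before it at y = +-60 mm; their flat front faces are the rigid stops for the heater's back. Set by hand, each face lies anywhere from x = -17 to -25 mm, left and right not alike: find them by feel.
- pin_left (a joint): travel of the left (+y) contact unit's brass pin, in m: 0 = out (10 mm proud of the unit's face), 0.010 = pressed flush with that face, fully in. It slides along the dock's x, 34 mm above the bench, lightly sprung: 0.3 N at first, 0.9 N when flush; it springs back when freed.
- pin_right (a joint): the same for the brass pin of the right (-y) contact unit.
- beaker_mid (a point): small glass beaker, 62 mm wide and 70 mm high, standing on the bench to the left of the heater; point at its centre, half-way up. Leave alone.
- bottle_mid (a point): small brown screw-cap bottle, 43 mm wide and 82 mm high, standing to the right of the heater; point at its centre, half-way up. Leave alone.
- vial_mid (a point): sample vial, 22 mm wide and 43 mm high, standing to the right of the dock's front; point at its centre, half-way up. Leave alone.
- heater_left (a point): point 30 mm up on the flat front of the left (+y) corner guard (61 to 105 mm from the middle), 83 mm off the middle: the left corner to push. Pushed towards the dock here, this side swings ahead about the far feet (the far side falls back a little), at 12 to 17 N; at its middle the heater takes 25 to 30 N. A touch at over 10 mm/s adds a jolt of several N.
- heater_right (a point): the same on the right (-y): the right corner to push, equally stiff.
Things that resemble listed ones, but are neither listed nor needed, are in the scene too. Leave any blue or yellow look-alike of the dock alone.

How it is judged:
By the outcome, as a careful person would: the job done as asked, in the order asked, and still so for the second after the job is handed in, with the robot touching nothing.
It also fails if it takes over 72 s, if anything falls off the work surface, if the arm or the gripper's body presses on something with over 40 N, if the wrist force passes 120 N, or if a joint passes its speed limit or range.

## Working session

There is one attempt and no reset: what is moved stays moved. The work goes in short steps, Python scripts to look and compute and a tool call to move; the robot and the scene stay as the last step left them, time stands still between calls to the robot, and variables do not carry over. Pictures are saved under pics/ and viewed, at most 10 in all, crops included, and the job is handed in when it is done.

Besides the shell and the picture viewer there is one more tool, called after "Call:" as name(argument=value, ...), one argument or row to a line, values as JSON. play_rows: Moves the arm, as the interface text tells. Shift numbers are shares of 0.15 m and turn numbers shares of 90 degrees, none past 1 either way. Its arguments: {"type":"object","properties":{"rows":{"type":"array"}},"required":["rows"]}

```bash
mkdir -p pics
cat > h.py <<'E'
import numpy as np, cv2
from station import r, vision, workorder
def pic(n,f):
    d=vision.get_image(n); cv2.imwrite('pics/'+f,cv2.cvtColor(d['pixels'],cv2.COLOR_RGB2BGR)); return d
def ray(d,u,v,z):
    f=240/np.tan(np.radians(d['vertical_fov'])/2); T=np.array(d['world_from_camera'])
    w=T[:3,:3]@np.array([(u-d['cx'])/f,(v-d['cy'])/f,1]); c=T[:3,3]
    return c+w*(z-c[2])/w[2]
def proj(d,p):
    f=240/np.tan(np.radians(d['vertical_fov'])/2); T=np.linalg.inv(np.array(d['world_from_camera']))
    q=T[:3,:3]@np.array(p)+T[:3,3]; return q[0]/q[2]*f+d['cx'],q[1]/q[2]*f+d['cy']
E
python3 - <<'E'
from h import *
import pickle
for n in('scene','top'):
    d=pic(n,n+'1.png'); pickle.dump({k:d[k] for k in d},open(n+'.pkl','wb'))
    print(d['vertical_fov'],d['cx'],d['cy'],np.round(d['world_from_camera'],3))
print(r.get_state())
E
```

```text
44.055067432969224 322.35164156326 238.7040712401557 [[ 0.614 -0.526  0.588 -0.299]
 [-0.789 -0.404  0.463 -0.683]
 [-0.006 -0.748 -0.663  0.996]
 [ 0.     0.     0.     1.   ]]
46.6905391136017 318.0841652337409 243.0459698409713 [[-0.007 -0.982  0.191  0.259]
 [-1.     0.007  0.    -0.035]
 [-0.002 -0.191 -0.982  1.421]
 [ 0.     0.     0.     1.   ]]
{'time': 0.1, 'joint_pos': array([ 1.19430931e+00,  9.18163869e-02,  1.23173603e+00, -1.32667785e-05,
        1.81978639e+00, -5.67139720e-02]), 'dq': array([-0.00071304, -0.00056226, -0.00379541,  0.00094745, -0.00029207,
        0.00021347]), 'tau': array([ 1.38939999e-03, -4.47856307e+01, -4.07569385e+01,  6.98250602e-02,
        2.84473551e-02, -1.01416922e-04]), 'ee_pos': array([0.18853176, 0.56934467, 0.22161691]), 'orientation': array([ 1.59207724e-01,  9.87244721e-01, -8.54058373e-04, -1.81353683e-04]), 'ft_force': array([0.98704778, 0.22076734, 0.32979117]), 'wrist_torque': array([0.01223439, 0.00082194, 0.00665869]), 'grasp_force': 0.0, 'gripper_width': 0.0874448788825659}
```

View pics/top1.png

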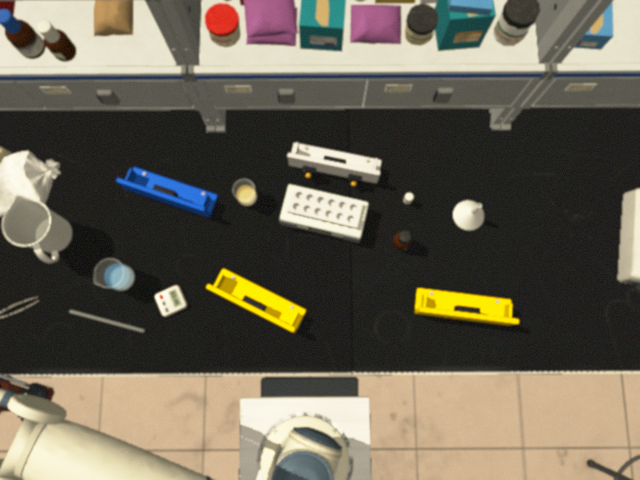

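View pics/scene1.png

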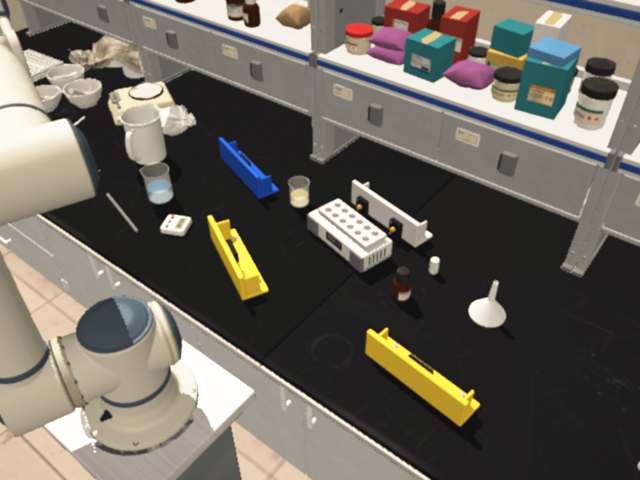

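The top view shows the white heater at about (324,213), the aluminium dock at (335,163) with its orange pins at (308,175) and (353,184), the beaker at (245,193), the bottle at (402,240) and the vial at (408,198). The blue bar (168,190) and the yellow bars (257,300) and (466,307) are look-alikes. The grey/white one with contact units behind the heater is the dock. I'll confirm that in an enlarged crop.

Run:
```python
import cv2,numpy as np
a=cv2.imread('pics/top1.png')[135:260,270:420]
b=cv2.imread('pics/scene1.png')[170:280,290:450]
a=cv2.resize(a,None,fx=5.2,fy=5.2,interpolation=cv2.INTER_CUBIC)[:600]
b=cv2.resize(b,None,fx=5,fy=5,interpolation=cv2.INTER_CUBIC)
cv2.imwrite('pics/ct.png',a[:600]);cv2.imwrite('pics/cs.png',b);print(a.shape,b.shape)
```

```text
(600, 780, 3) (550, 800, 3)
```

View pics/ct.png

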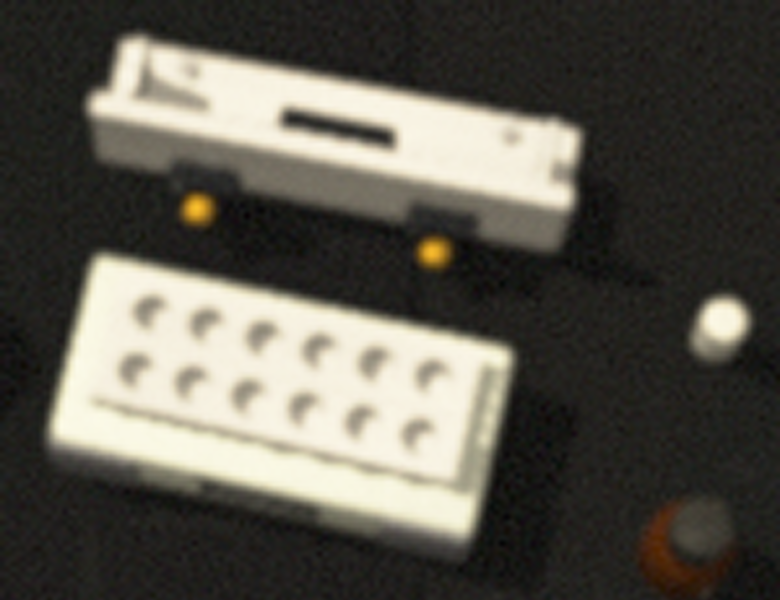

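View pics/cs.png

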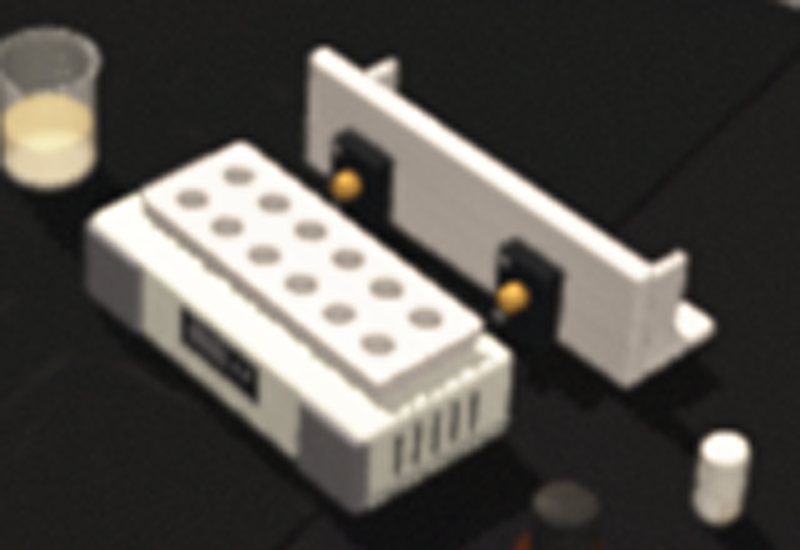

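```bash
cat > fit.py <<'E'
from h import *
import pickle
from scipy.optimize import least_squares
D={n:pickle.load(open(n+'.pkl','rb')) for n in('scene','top')}
def px(n,u,v): return (u/5.2+270,v/5.2+135) if n=='top' else (u/5+290,v/5+170)
def W(p,q): c,s=np.cos(p[2]),np.sin(p[2]); return [p[0]+c*q[0]-s*q[1],p[1]+s*q[0]+c*q[1],q[2]]
def fit(pts,p0):
    f=lambda p:np.concatenate([np.subtract(proj(D[n],W(p,q)),px(n,*uv)) for n,q,uv in pts])
    s=least_squares(f,p0,loss='soft_l1'); print(np.round(s.x,4),np.round(s.fun if 0 else f(s.x),1)); return s.x
H=fit([('top',(-.05,.105,.054),(50,440)),('top',(-.05,-.105,.054),(472,545)),
 ('scene',(-.05,-.105,.054),(365,440)),('scene',(-.05,-.105,.008),(362,515)),('scene',(-.05,.105,.054),(88,225)),('scene',(-.05,.105,.008),(88,290)),
 ('scene',(.05,-.105,.054),(513,350)),('scene',(.05,-.105,.008),(510,408))],[.5,0,-.2])
K=fit([('top',(0,.12,.072),(90,100)),('top',(0,-.12,.072),(575,200)),('top',(0,.12,0),(97,162)),('top',(0,-.12,0),(560,250)),
 ('scene',(0,.12,.072),(312,58)),('scene',(0,-.12,.072),(630,280)),('scene',(0,-.12,0),(625,388))],[.6,0,-.2])
if __name__=='__main__':
    for n,u,v in(('top',198,210),('top',434,252),('scene',346,184),('scene',512,297)):
        w=ray(D[n],*px(n,u,v),.034); c,s=np.cos(K[2]),np.sin(K[2]); d=w[:2]-K[:2]; print('pin',w,c*d[0]+s*d[1],-s*d[0]+c*d[1])
    for n,uv,z in(('bottle',(402,237),.08),('vial',(408,196),.043),('beaker',(245,186),.07)): print(n,ray(D['top'],*uv,z))
    c,s=np.cos(K[2]),np.sin(K[2]); d=H[:2]-K[:2]; print('heater in dock',c*d[0]+s*d[1],-s*d[0]+c*d[1],np.degrees(H[2]-K[2]))
    for y in(.083,-.083): print(W(H,(-.05,y,.03)))
E
python3 fit.py
```

```text
[ 0.6108 -0.0512 -0.2292] [-0.   0.3  0.2 -2.  -0.3  0.4 -0.5 -0.4 -0.9 -1.  -0.4 -0.1  1.3  0.1
  0.5  2.6]
[ 0.7238 -0.0753 -0.2203] [ 0.3  1.4 -0.5  1.2  0.5 -1.3 -0.6  0.  -0.6 -1.1  2.2 -0.4  0.2  0.1]
pin [ 0.70923796 -0.00952504  0.034     ] -0.028556981036560493 0.061048027945733566
pin [ 0.68652557 -0.12726016  0.034     ] -0.02499293810926727 -0.05880483731559229
pin [ 0.71068273 -0.01156003  0.034     ] -0.026702444671765038 0.059377929709440024
pin [ 0.68711242 -0.12906445  0.034     ] -0.02402599517957945 -0.06043728026386175
bottle [ 0.53437255 -0.24111974  0.08      ]
vial [ 0.64928037 -0.26600773  0.043     ]
beaker [0.67069777 0.14928857 0.07      ]
heater in dock -0.11545324819649774 -0.0011620817060497626 -0.5103471605748494
[np.float64(0.5810131277426906), np.float64(0.04094644076633745), 0.03]
[np.float64(0.543297324770188), np.float64(-0.12071220640769827), 0.03]
```

The crops confirm it: the aluminium dock with black contact units and brass pins (top-crop 198,210 and 434,252) lies directly behind the white heater. The heater is nearly parallel to it and about 45 mm short of the stops. I'm moving now.

Call:
play_rows(
  rows=[0,-1,-0.75,0,0,0,0.937,0,-1,-0.75,0,0,0,0.937,0,-1,-0.75,0,0,0,0.937,0,-1,-0.75,0,0,0,0.937,0,-1,-0.75,0,0,0,0.937,0,-1,-0.75,0,0,0,0.937,0,-1,-0.75,0,0,0,0.937,0,-1,-0.75,0,0,0,0.937,0,-1,-0.75,0,0,0,0.937],
)

```text
time: 1.23
ee_pos: [0.2956, 0.4155, 0.2222]
orientation: [0.78, 0.625, -0.0, 0.0]
ft_force: [0.1, -0.9, -1.0]
gripper_width: 0.0019
grasp_force: 0.0
```

Call:
play_rows(
  rows=[0,-1,1,0,0,0,0,0,-1,1,0,0,0,0,0,-1,1,0,0,0,0,0,-1,1,0,0,0,0],
)

```text
time: 1.72
ee_pos: [0.4103, 0.2338, 0.2225]
orientation: [0.78, 0.625, -0.0, 0.0]
ft_force: [-0.2, 0.1, 0.2]
gripper_width: 0.0008
grasp_force: 0.0
```

Call:
play_rows(
  rows=[0,-1,1,0.5,0,0,0,0,-1,1,0.5,0,0,0,0,-1,1,0.5,0,0,0,0,-1,1,0.5,0,0,0,0,-1,1,0.5,0,0,0],
)

```text
time: 2.35
ee_pos: [0.5225, 0.0551, 0.1455]
orientation: [0.781, 0.625, -0.002, -0.001]
ft_force: [-0.1, 0.5, 0.9]
gripper_width: 0.0005
grasp_force: 0.0
```

Call:
play_rows(
  rows=[0,0,0,0.5,0,0,0,0,0,0.1,0.835,0,0,0,0,0,0.23,0.835,0,0,0,0,0,0.23,0.835,0,0,0,0,0,0.23,0.835,0,0,0],
)

```text
time: 2.98
ee_pos: [0.5566, 0.0505, 0.0239]
orientation: [0.78, 0.626, 0.001, 0.0]
ft_force: [0.3, -0.4, 0.9]
gripper_width: 0.0003
grasp_force: 0.0
```

Run:
```python
from h import *
s=r.get_state();print(s['ee_pos'],s['ft_force'],s['time'])
a=pic('scene','s2.png');b=pic('top','t2.png')
a=cv2.imread('pics/s2.png')[140:300,270:470];b=cv2.imread('pics/t2.png')[130:280,240:440]
a=cv2.resize(a,None,fx=2.5,fy=2.5);b=cv2.resize(b,None,fx=1.5,fy=1.5)
cv2.imwrite('pics/c2.png',cv2.resize(a,(800,600)))
```

```text
[0.55662909 0.05052223 0.02394926] [ 0.2550509  -0.42626961  0.85162573] 2.975
```

View pics/c2.png

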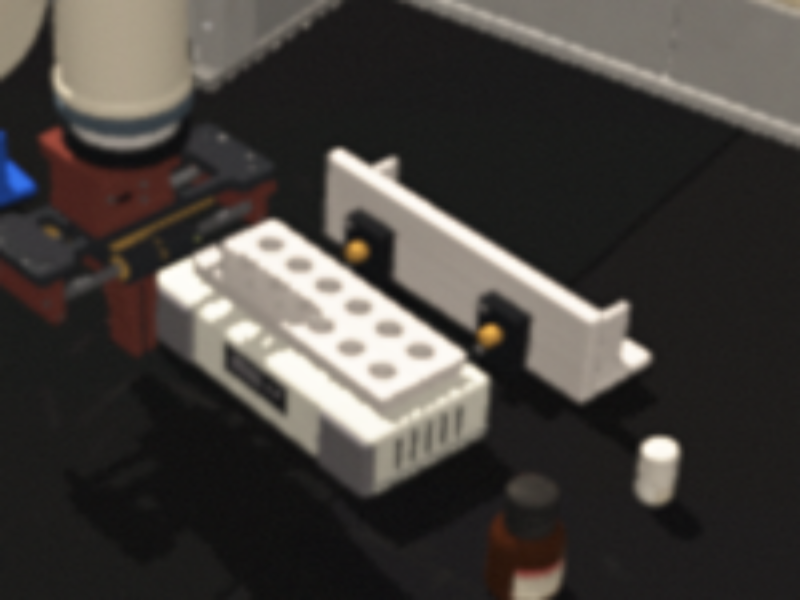

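The view shows the closed fingers standing in front of the left guard (crop 140,340), with a few mm of gap. I'll approach slowly.

Call:
play_rows(
  rows=[0,0,0.0067,0,0,0,0,0,0,0.0133,0,0,0,0,0,0,0.02,0,0,0,0,0,0,0.0267,0,0,0,0,0,0,0.0333,0,0,0,0,0,0,0.04,0,0,0,0,0,0,0.0467,0,0,0,0,0,0,0.0533,0,0,0,0,0,0,0.06,0,0,0,0,0,0,0.0667,0,0,0,0,0,0,0.0733,0,0,0,0,0,0,0.08,0,0,0,0,0,0,0.0867,0,0,0,0],
)

```text
time: 4.7
ee_pos: [0.5691, 0.0468, 0.0224]
orientation: [0.781, 0.625, 0.0, 0.0]
ft_force: [-0.4, 0.0, -0.5]
gripper_width: 0.0004
grasp_force: 0.0
```

Call:
play_rows(
  rows=[0,-0.02,0.0067,0,0,0,0,0,-0.02,0.0133,0,0,0,0,0,-0.02,0.02,0,0,0,0,0,-0.02,0.0267,0,0,0,0,0,-0.02,0.0333,0,0,0,0,0,-0.02,0.04,0,0,0,0],
)

```text
time: 5.45
ee_pos: [0.5711, 0.0435, 0.0219]
orientation: [0.781, 0.625, -0.003, -0.003]
ft_force: [-14.9, 3.2, 7.5]
gripper_width: 0.0005
grasp_force: 8.4
```

Call:
play_rows(
  rows=[0,0,0.0067,0,0,0,0,0,0,0.0133,0,0,0,0,0,0,0.02,0,0,0,0,0,0,0.0267,0,0,0,0,0,0,0.0333,0,0,0,0,0,0,0.04,0,0,0,0,0,0,0.0467,0,0,0,0,0,0,0.0533,0,0,0,0,0,0,0.06,0,0,0,0,0,0,0.0667,0,0,0,0,0,0,0.0733,0,0,0,0,0,0,0.08,0,0,0,0,0,0,0.0867,0,0,0,0],
)

```text
time: 7.08
ee_pos: [0.5833, 0.0431, 0.0214]
orientation: [0.78, 0.626, -0.002, -0.005]
ft_force: [-13.9, 9.7, 4.2]
gripper_width: 0.0003
grasp_force: 8.7
```

Call:
play_rows(
  rows=[0,0,0.0067,0,0,0,0,0,0,0.0133,0,0,0,0,0,0,0.02,0,0,0,0,0,0,0.0267,0,0,0,0,0,0,0.0333,0,0,0,0,0,0,0.04,0,0,0,0,0,0,-0.2,0,0,0,0,0,-0.3,-0.23,0,0,0,0,0,-0.7,-0.23,0,0,0,0,0,-1,-0.23,0,0,0,0,0,-1,-0.23,0,0,0,0,0,-1,-0.23,0,0,0,0],
)

```text
time: 8.57
ee_pos: [0.5207, -0.0987, 0.0225]
orientation: [0.781, 0.625, 0.0, -0.0]
ft_force: [-0.4, -0.2, 0.3]
gripper_width: 0.0004
grasp_force: 0.0
```

```bash
cat >> h.py <<'E'
K=np.array([.7238,-.0753,-.2203])
def dk(p):
    c,s=np.cos(K[2]),np.sin(K[2]); d=np.array(p)[:2]-K[:2]; return np.round(1000*np.array([c*d[0]+s*d[1],-s*d[0]+c*d[1]]),1)
def hpose(d,guess,f=None):
    """heater pose by template edges: fit the body silhouette to the bright mask in the top picture"""
E
python3 - <<'E'
from h import *
s=r.get_state();print(s['ee_pos'],dk(s['ee_pos']),dk([.5691,.0468]),dk([.5711,.0435]),dk([.5833,.0431]),s['ft_force'])
pic('top','t3.png');pic('scene','s3.png')
a=cv2.imread('pics/t3.png')[135:285,250:450];cv2.imwrite('pics/c3.png',cv2.resize(a,(800,600),interpolation=cv2.INTER_CUBIC))
E
```

```text
[ 0.52069437 -0.09866791  0.02247521] [-193.1  -67.2] [-177.6   85.3] [-175.    82.6] [-163.    84.8] [-0.42873638 -0.23576825  0.25982735]
```

View pics/c3.png

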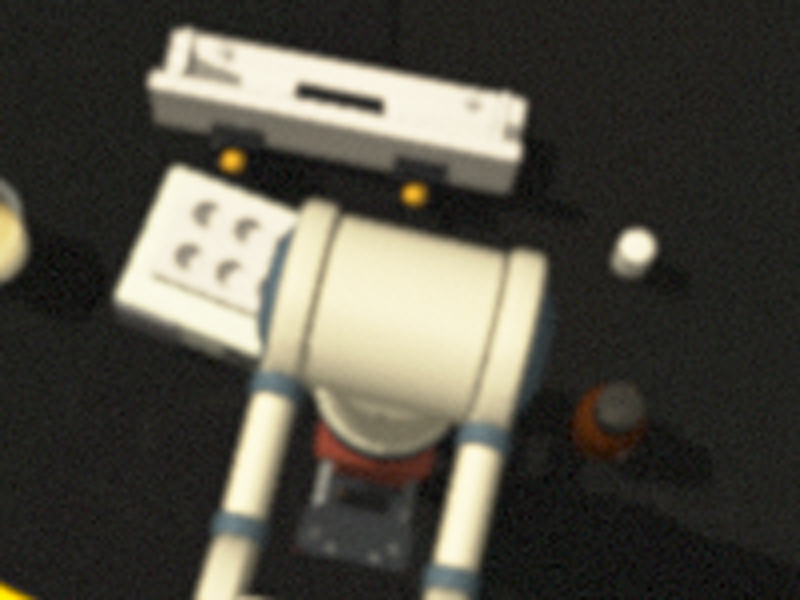

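The heater is swung left-ahead by about 8° (its left rear corner is near crop 175,170) and the finger is in front of the right side. Next I'll push the right corner.

Call:
play_rows(
  rows=[0,-0.107,0.0,0,0,0,0,0,-0.107,0.0133,0,0,0,0,0,-0.107,0.02,0,0,0,0,0,-0.107,0.0267,0,0,0,0,0,-0.107,0.0333,0,0,0,0,0,-0.107,0.04,0,0,0,0,0,-0.107,0.0467,0,0,0,0,0,-0.107,0.0533,0,0,0,0,0,-0.107,0.06,0,0,0,0,0,-0.107,0.0667,0,0,0,0,0,-0.107,0.0733,0,0,0,0,0,-0.107,0.08,0,0,0,0,0,-0.107,0.0867,0,0,0,0,0,-0.107,0.0933,0,0,0,0,0,-0.107,0.1,0,0,0,0,0,-0.107,0.1067,0,0,0,0,0,-0.107,0.1133,0,0,0,0,0,-0.107,0.12,0,0,0,0],
)

```text
time: 10.92
ee_pos: [0.5309, -0.1186, 0.0209]
orientation: [0.781, 0.625, -0.003, -0.003]
ft_force: [-12.9, 0.2, 1.9]
gripper_width: 0.0004
grasp_force: 6.2
```

Call:
play_rows(
  rows=[0,0,0.008,0,0,0,0,0,0,0.016,0,0,0,0,0,0,0.024,0,0,0,0,0,0,0.032,0,0,0,0,0,0,0.04,0,0,0,0,0,0,0.048,0,0,0,0,0,0,0.056,0,0,0,0,0,0,0.064,0,0,0,0,0,0,0.072,0,0,0,0,0,0,0.08,0,0,0,0,0,0,0.088,0,0,0,0,0,0,0.096,0,0,0,0,0,0,0.104,0,0,0,0,0,0,0.112,0,0,0,0,0,0,0.12,0,0,0,0,0,0,0.128,0,0,0,0,0,0,0.136,0,0,0,0,0,0,0.144,0,0,0,0,0,0,0.152,0,0,0,0,0,0,0.16,0,0,0,0],
)

```text
time: 13.42
ee_pos: [0.5535, -0.1246, 0.0205]
orientation: [0.781, 0.625, -0.004, -0.003]
ft_force: [-15.2, -1.8, 2.9]
gripper_width: 0.0003
grasp_force: 7.6
```

Call:
play_rows(
  rows=[0,0,0.008,0,0,0,0,0,0,0.016,0,0,0,0,0,0,0.024,0,0,0,0,0,0,0.032,0,0,0,0,0,0,0.04,0,0,0,0,0,0,0.048,0,0,0,0,0,0,0.056,0,0,0,0,0,0,0.064,0,0,0,0,0,0,0.072,0,0,0,0,0,0,0.08,0,0,0,0,0,0,0.088,0,0,0,0,0,0,-0.2,0,0,0,0,0,0.3,-0.25,0,0,0,0,0,0.7,-0.25,0,0,0,0,0,1,-0.25,0,0,0,0,0,1,-0.25,0,0,0,0,0,1,-0.25,0,0,0,0],
)

```text
time: 15.55
ee_pos: [0.5542, 0.0303, 0.0223]
orientation: [0.781, 0.625, -0.0, 0.0]
ft_force: [-0.8, 1.0, -0.4]
gripper_width: 0.0005
grasp_force: 0.0
```

Run:
```python
from h import *
s=r.get_state();print(dk(s['ee_pos']),s['ft_force'])
pic('top','t4.png');pic('scene','s4.png')
a=cv2.imread('pics/t4.png')[135:285,250:450];b=cv2.imread('pics/s4.png')[150:300,280:440]
cv2.imwrite('pics/c4.png',np.hstack([cv2.resize(a,(400,300)),cv2.resize(b,(400,300))]))
```

```text
[-188.6   66. ] [-0.81707953  1.0108951  -0.43045577]
```

View pics/c4.png

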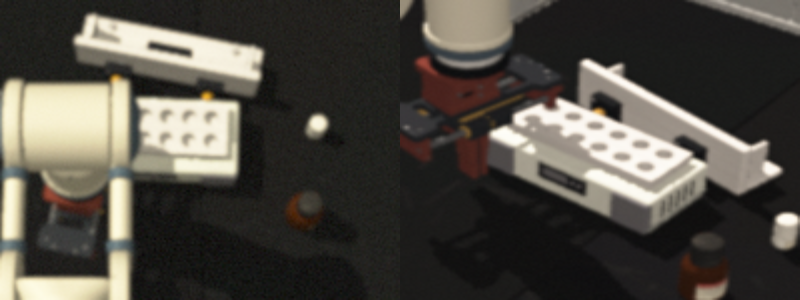

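The heater is now right-ahead by about 10° and the neighbours are untouched. Next is a push on the left corner.

Call:
play_rows(
  rows=[0,0.113,0.02,0,0,0,0,0,0.113,0.04,0,0,0,0,0,0.113,0.048,0,0,0,0,0,0.113,0.056,0,0,0,0,0,0.113,0.064,0,0,0,0,0,0.113,0.072,0,0,0,0,0,0.113,0.08,0,0,0,0,0,0.113,0.088,0,0,0,0,0,0.113,0.096,0,0,0,0,0,0.113,0.104,0,0,0,0,0,0.113,0.112,0,0,0,0,0,0.113,0.12,0,0,0,0,0,0.113,0.128,0,0,0,0,0,0.113,0.136,0,0,0,0,0,0.113,0.144,0,0,0,0,0,0.113,0.152,0,0,0,0,0,0.113,0.16,0,0,0,0,0,0.113,0.168,0,0,0,0,0,0.113,0.176,0,0,0,0,0,0.113,0.184,0,0,0,0],
)

```text
time: 18.15
ee_pos: [0.5813, 0.0435, 0.0216]
orientation: [0.78, 0.626, -0.002, -0.004]
ft_force: [-14.4, 7.4, 5.0]
gripper_width: 0.0006
grasp_force: 7.8
```

Call:
play_rows(
  rows=[0,0,0.008,0,0,0,0,0,0,0.016,0,0,0,0,0,0,0.024,0,0,0,0,0,0,0.032,0,0,0,0,0,0,0.04,0,0,0,0,0,0,0.048,0,0,0,0,0,0,0.056,0,0,0,0,0,0,0.064,0,0,0,0,0,0,0.072,0,0,0,0,0,0,0.08,0,0,0,0,0,0,0.088,0,0,0,0,0,0,0.096,0,0,0,0,0,0,0.104,0,0,0,0,0,0,0.112,0,0,0,0,0,0,0.12,0,0,0,0,0,0,0.128,0,0,0,0,0,0,0.136,0,0,0,0,0,0,0.144,0,0,0,0,0,0,0.152,0,0,0,0,0,0,0.16,0,0,0,0],
)

```text
time: 20.65
ee_pos: [0.6046, 0.0386, 0.0209]
orientation: [0.78, 0.626, -0.002, -0.004]
ft_force: [-13.4, 9.2, 4.1]
gripper_width: 0.0003
grasp_force: 7.9
```

Call:
play_rows(
  rows=[0,0,0.008,0,0,0,0,0,0,0.016,0,0,0,0,0,0,-0.2,0,0,0,0,0,-0.3,-0.22,0,0,0,0,0,-0.7,-0.22,0,0,0,0,0,-1,-0.22,0,0,0,0,0,-1,-0.22,0,0,0,0,0,-1,-0.22,0,0,0,0],
)

```text
time: 21.65
ee_pos: [0.5434, -0.103, 0.0225]
orientation: [0.781, 0.625, 0.0, 0.0]
ft_force: [-0.5, 0.5, -1.1]
gripper_width: 0.0005
grasp_force: 0.0
```

Call:
play_rows(
  rows=[0,-0.11,0.02,0,0,0,0,0,-0.11,0.04,0,0,0,0,0,-0.11,0.048,0,0,0,0,0,-0.11,0.056,0,0,0,0,0,-0.11,0.064,0,0,0,0,0,-0.11,0.072,0,0,0,0,0,-0.11,0.08,0,0,0,0,0,-0.11,0.088,0,0,0,0,0,-0.11,0.096,0,0,0,0,0,-0.11,0.104,0,0,0,0,0,-0.11,0.112,0,0,0,0,0,-0.11,0.12,0,0,0,0,0,-0.11,0.128,0,0,0,0,0,-0.11,0.136,0,0,0,0,0,-0.11,0.144,0,0,0,0,0,-0.11,0.152,0,0,0,0,0,-0.11,0.16,0,0,0,0,0,-0.11,0.168,0,0,0,0,0,-0.11,0.176,0,0,0,0,0,-0.11,0.184,0,0,0,0],
)

```text
time: 24.15
ee_pos: [0.5629, -0.1253, 0.0216]
orientation: [0.781, 0.625, -0.003, -0.003]
ft_force: [-15.3, 1.5, 4.8]
gripper_width: 0.0005
grasp_force: 7.7
```

Call:
play_rows(
  rows=[0,0,0.008,0,0,0,0,0,0,0.016,0,0,0,0,0,0,0.024,0,0,0,0,0,0,0.032,0,0,0,0,0,0,0.04,0,0,0,0,0,0,0.048,0,0,0,0,0,0,0.056,0,0,0,0,0,0,0.064,0,0,0,0,0,0,0.072,0,0,0,0,0,0,0.08,0,0,0,0,0,0,0.088,0,0,0,0],
)

```text
time: 25.52
ee_pos: [0.5746, -0.1291, 0.0207]
orientation: [0.781, 0.625, -0.005, -0.003]
ft_force: [-16.7, -2.9, 4.8]
gripper_width: 0.0003
grasp_force: 8.6
```

Call:
play_rows(
  rows=[0,0,-0.2,0,0,0,0,0,0.3,-0.22,0,0,0,0,0,0.7,-0.22,0,0,0,0,0,1,-0.22,0,0,0,0,0,1,-0.22,0,0,0,0,0,1,-0.22,0,0,0,0],
)

```text
time: 26.28
ee_pos: [0.58, 0.0249, 0.0223]
orientation: [0.781, 0.625, -0.0, 0.0]
ft_force: [-0.1, -0.3, 0.2]
gripper_width: 0.0006
grasp_force: 0.0
```

Run:
```python
from h import *
s=r.get_state();print(dk(s['ee_pos']),s['ft_force'])
pic('top','t5.png');pic('scene','s5.png')
a=cv2.imread('pics/t5.png')[145:235,270:390];b=cv2.imread('pics/s5.png')[160:280,310:450]
cv2.imwrite('pics/c5.png',np.hstack([cv2.resize(a,(400,300)),cv2.resize(b,(400,343))[:300]]))
```

```text
[-162.2   66.4] [-0.12718124 -0.2776309   0.21388863]
```

View pics/c5.png

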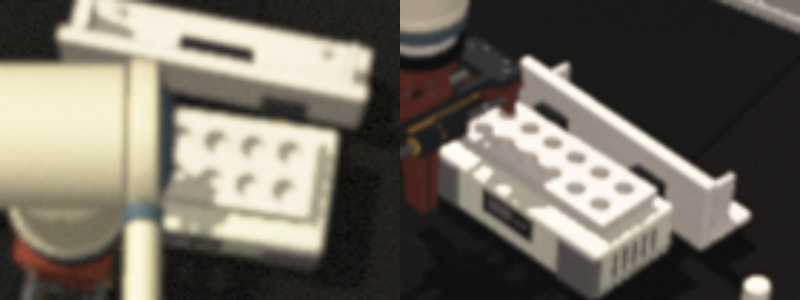

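The heater's back is nearing the right pin, slightly right-ahead. Next is a left push.

Call:
play_rows(
  rows=[0,0.113,0.008,0,0,0,0,0,0.113,0.016,0,0,0,0,0,0.113,0.024,0,0,0,0,0,0.113,0.032,0,0,0,0,0,0.113,0.04,0,0,0,0,0,0.113,0.048,0,0,0,0,0,0.113,0.056,0,0,0,0,0,0.113,0.064,0,0,0,0,0,0.113,0.072,0,0,0,0,0,0.113,0.08,0,0,0,0,0,0.113,0.088,0,0,0,0,0,0.113,0.096,0,0,0,0,0,0.113,0.104,0,0,0,0,0,0.113,0.112,0,0,0,0,0,0.113,0.12,0,0,0,0,0,0.113,0.128,0,0,0,0,0,0.113,0.136,0,0,0,0,0,0.113,0.144,0,0,0,0,0,0.113,0.152,0,0,0,0,0,0.113,0.16,0,0,0,0],
)

```text
time: 28.88
ee_pos: [0.6039, 0.038, 0.022]
orientation: [0.78, 0.625, -0.002, -0.003]
ft_force: [-14.1, 5.5, 6.9]
gripper_width: -0.0001
grasp_force: 8.2
```

Call:
play_rows(
  rows=[0,0,0.0067,0,0,0,0,0,0,0.0133,0,0,0,0,0,0,0.02,0,0,0,0,0,0,0.0267,0,0,0,0,0,0,0.0333,0,0,0,0,0,0,0.04,0,0,0,0,0,0,0.0467,0,0,0,0,0,0,0.0533,0,0,0,0],
)

```text
time: 29.88
ee_pos: [0.6112, 0.0375, 0.0214]
orientation: [0.78, 0.626, -0.002, -0.004]
ft_force: [-14.8, 8.9, 5.8]
gripper_width: 0.0006
grasp_force: 8.5
```

Call:
play_rows(
  rows=[0,0.007,0.004,-0.004,0,0,0,0,0.013,0.008,-0.007,0,0,0,0,0.013,0.013,-0.007,0,0,0],
)

```text
time: 30.25
ee_pos: [0.6135, 0.0381, 0.0216]
orientation: [0.78, 0.625, -0.003, -0.004]
ft_force: [-13.1, 5.6, 0.6]
gripper_width: 0.0007
grasp_force: 6.9
```

Call:
play_rows(
  rows=[0,0,0.004,0,0,0,0,0,0,0.008,0,0,0,0],
)

```text
time: 30.5
ee_pos: [0.6141, 0.0383, 0.0215]
orientation: [0.78, 0.625, -0.003, -0.005]
ft_force: [-15.5, 7.3, 2.7]
gripper_width: 0.0005
grasp_force: 8.6
```

Call:
play_rows(
  rows=[0,0,0.004,0,0,0,0,0,0,0.008,0,0,0,0],
)

```text
time: 30.75
ee_pos: [0.6141, 0.0384, 0.0214]
orientation: [0.78, 0.625, -0.004, -0.006]
ft_force: [-20.0, 8.0, 5.4]
gripper_width: 0.0002
grasp_force: 11.3
```

The left stop is found: no motion while the force rose to 21 N, at u ≈ -131.9 mm. Next is the right side.

Call:
play_rows(
  rows=[0,0,-0.15,0,0,0,0,0,-0.3,-0.17,0,0,0,0,0,-0.7,-0.17,0,0,0,0,0,-1,-0.17,0,0,0,0,0,-1,-0.17,0,0,0,0,0,-1,-0.17,0,0,0,0],
)

```text
time: 31.5
ee_pos: [0.5621, -0.1048, 0.0235]
orientation: [0.781, 0.625, 0.0, 0.0]
ft_force: [-0.3, -0.8, -0.8]
gripper_width: 0.0006
grasp_force: 0.0
```

Call:
play_rows(
  rows=[0,-0.126,0.008,0.005,0,0,0,0,-0.126,0.016,0.005,0,0,0,0,-0.126,0.024,0.005,0,0,0,0,-0.126,0.032,0.005,0,0,0,0,-0.126,0.04,0.005,0,0,0,0,-0.126,0.048,0.005,0,0,0,0,-0.126,0.056,0.005,0,0,0,0,-0.126,0.064,0.005,0,0,0,0,-0.126,0.072,0.005,0,0,0,0,-0.126,0.08,0.005,0,0,0,0,-0.126,0.088,0.005,0,0,0,0,-0.126,0.096,0.005,0,0,0,0,-0.126,0.104,0.005,0,0,0,0,-0.126,0.112,0.005,0,0,0,0,-0.126,0.12,0.005,0,0,0,0,-0.126,0.128,0.005,0,0,0],
)

```text
time: 33.5
ee_pos: [0.5732, -0.1271, 0.0222]
orientation: [0.781, 0.625, -0.003, -0.003]
ft_force: [-16.0, 2.2, 7.7]
gripper_width: 0.0003
grasp_force: 8.4
```

Call:
play_rows(
  rows=[0,0,0.006,-0.005,0,0,0,0,0,0.012,-0.01,0,0,0],
)

```text
time: 33.75
ee_pos: [0.5744, -0.1279, 0.0226]
orientation: [0.781, 0.625, -0.003, -0.003]
ft_force: [-13.5, 0.3, 0.7]
gripper_width: 0.0003
grasp_force: 6.3
```

Call:
play_rows(
  rows=[0,0,0.004,0,0,0,0,0,0,0.008,0,0,0,0],
)

```text
time: 34.0
ee_pos: [0.5752, -0.1286, 0.0225]
orientation: [0.781, 0.625, -0.004, -0.003]
ft_force: [-14.7, -0.6, 2.9]
gripper_width: 0.0003
grasp_force: 7.5
```

Call:
play_rows(
  rows=[0,0,0.004,0,0,0,0,0,0,0.008,0,0,0,0],
)

```text
time: 34.25
ee_pos: [0.5761, -0.1291, 0.0225]
orientation: [0.781, 0.625, -0.004, -0.003]
ft_force: [-16.6, -1.0, 3.3]
gripper_width: 0.0004
grasp_force: 7.9
```

Call:
play_rows(
  rows=[0,0,0.005,0,0,0,0,0,0,0.01,0,0,0,0],
)

```text
time: 34.5
ee_pos: [0.5774, -0.1295, 0.0225]
orientation: [0.781, 0.624, -0.004, -0.003]
ft_force: [-16.1, -1.2, 2.8]
gripper_width: 0.0005
grasp_force: 8.1
```

Call:
play_rows(
  rows=[0,0,0.005,0,0,0,0,0,0,0.01,0,0,0,0],
)

```text
time: 34.75
ee_pos: [0.5787, -0.13, 0.0224]
orientation: [0.781, 0.624, -0.005, -0.004]
ft_force: [-17.4, -2.2, 4.6]
gripper_width: 0.0005
grasp_force: 8.5
```

Call:
play_rows(
  rows=[0,0,0.005,-0.003,0,0,0,0,0,0.01,-0.005,0,0,0],
)

```text
time: 35.0
ee_pos: [0.5801, -0.1301, 0.0226]
orientation: [0.781, 0.625, -0.005, -0.004]
ft_force: [-17.5, -1.1, 0.9]
gripper_width: 0.0005
grasp_force: 8.2
```

Call:
play_rows(
  rows=[0,0,0.004,0,0,0,0,0,0,0.008,0,0,0,0],
)

```text
time: 35.25
ee_pos: [0.5801, -0.1302, 0.0224]
orientation: [0.781, 0.625, -0.006, -0.005]
ft_force: [-22.3, -1.2, 3.2]
gripper_width: 0.0004
grasp_force: 11.0
```

The right stop is found at u ≈ -128.3. I'm going back to the left to take up its fall-back.

Call:
play_rows(
  rows=[0,0,-0.13,0,0,0,0,0,0.3,-0.15,0,0,0,0,0,0.7,-0.15,0,0,0,0,0,1,-0.15,0,0,0,0,0,1,-0.15,0,0,0,0,0,1,-0.15,0,0,0,0],
)

```text
time: 36.0
ee_pos: [0.597, 0.0211, 0.0248]
orientation: [0.781, 0.625, -0.0, 0.0]
ft_force: [-0.2, 0.3, -0.1]
gripper_width: 0.0008
grasp_force: 0.0
```

Call:
play_rows(
  rows=[0,0.113,0.008,0.015,0,0,0,0,0.113,0.016,0.015,0,0,0,0,0.113,0.024,0.015,0,0,0,0,0.113,0.032,0.015,0,0,0,0,0.113,0.04,0.015,0,0,0,0,0.113,0.048,0.015,0,0,0,0,0.113,0.056,0.015,0,0,0,0,0.113,0.064,0.015,0,0,0,0,0.113,0.07,0.015,0,0,0,0,0.113,0.076,0.015,0,0,0,0,0.113,0.082,0.015,0,0,0],
)

```text
time: 37.38
ee_pos: [0.611, 0.0358, 0.0225]
orientation: [0.781, 0.625, -0.001, -0.002]
ft_force: [-9.7, 2.5, 5.1]
gripper_width: 0.0005
grasp_force: 5.4
```

Call:
play_rows(
  rows=[0,0,0.005,-0.004,0,0,0,0,0,0.01,-0.008,0,0,0],
)

```text
time: 37.62
ee_pos: [0.6113, 0.0358, 0.0228]
orientation: [0.78, 0.625, -0.002, -0.003]
ft_force: [-11.5, 2.7, 1.1]
gripper_width: 0.0002
grasp_force: 6.0
```

Call:
play_rows(
  rows=[0,0,0.003,0,0,0,0,0,0,0.006,0,0,0,0],
)

```text
time: 37.88
ee_pos: [0.6117, 0.036, 0.0228]
orientation: [0.78, 0.625, -0.003, -0.003]
ft_force: [-14.2, 3.7, 4.2]
gripper_width: 0.0005
grasp_force: 7.0
```

Call:
play_rows(
  rows=[0,0,0.004,0,0,0,0,0,0,0.008,0,0,0,0],
)

```text
time: 38.12
ee_pos: [0.6127, 0.0362, 0.0228]
orientation: [0.78, 0.625, -0.003, -0.004]
ft_force: [-14.1, 5.6, 4.5]
gripper_width: 0.0004
grasp_force: 7.5
```

Call:
play_rows(
  rows=[0,0,0.004,-0.003,0,0,0,0,0,0.008,-0.006,0,0,0],
)

```text
time: 38.38
ee_pos: [0.613, 0.0363, 0.0229]
orientation: [0.78, 0.625, -0.003, -0.005]
ft_force: [-15.5, 7.3, 1.7]
gripper_width: 0.0006
grasp_force: 8.6
```

Call:
play_rows(
  rows=[0,0.004,0.003,0,0,0,0,0,0.008,0.006,0,0,0,0],
)

```text
time: 38.62
ee_pos: [0.6131, 0.0365, 0.0227]
orientation: [0.78, 0.625, -0.005, -0.005]
ft_force: [-21.2, 2.3, 5.1]
gripper_width: 0.0003
grasp_force: 10.7
```

The left side is seated. Back to the right.

Call:
play_rows(
  rows=[0,0,-0.13,0,0,0,0,0,-0.3,-0.15,0,0,0,0,0,-0.7,-0.15,0,0,0,0,0,-1,-0.15,0,0,0,0,0,-1,-0.15,0,0,0,0,0,-1,-0.15,0,0,0,0],
)

```text
time: 39.38
ee_pos: [0.564, -0.1059, 0.0249]
orientation: [0.781, 0.625, 0.0, 0.0]
ft_force: [-0.8, -0.0, -0.3]
gripper_width: 0.0004
grasp_force: 0.0
```

Call:
play_rows(
  rows=[0,-0.12,0.03,0.015,0,0,0,0,-0.12,0.06,0.015,0,0,0,0,-0.12,0.068,0.015,0,0,0,0,-0.12,0.076,0.015,0,0,0,0,-0.12,0.084,0.015,0,0,0,0,-0.12,0.092,0.015,0,0,0,0,-0.12,0.1,0.015,0,0,0,0,-0.12,0.108,0.015,0,0,0,0,-0.12,0.116,0.015,0,0,0,0,-0.12,0.124,0.015,0,0,0,0,-0.12,0.13,0.015,0,0,0,0,-0.12,0.136,0.015,0,0,0],
)

```text
time: 40.88
ee_pos: [0.5794, -0.1282, 0.0225]
orientation: [0.781, 0.625, -0.0, -0.0]
ft_force: [-2.8, 0.9, 0.9]
gripper_width: 0.0005
grasp_force: 1.4
```

Call:
play_rows(
  rows=[0,0,0.006,-0.003,0,0,0,0,0,0.012,-0.006,0,0,0,0,0,0.016,-0.008,0,0,0],
)

```text
time: 41.25
ee_pos: [0.5798, -0.1284, 0.0227]
orientation: [0.781, 0.625, -0.002, -0.002]
ft_force: [-8.8, 0.6, 2.8]
gripper_width: 0.0007
grasp_force: 4.7
```

Call:
play_rows(
  rows=[0,0,0.003,0,0,0,0,0,0,0.006,0,0,0,0],
)

```text
time: 41.5
ee_pos: [0.58, -0.1285, 0.0227]
orientation: [0.781, 0.625, -0.002, -0.003]
ft_force: [-11.7, 2.1, 3.3]
gripper_width: 0.0007
grasp_force: 6.6
```

Call:
play_rows(
  rows=[0,0,0.004,-0.002,0,0,0,0,0,0.008,-0.005,0,0,0],
)

```text
time: 41.75
ee_pos: [0.5803, -0.1287, 0.0229]
orientation: [0.781, 0.625, -0.003, -0.004]
ft_force: [-14.0, 1.9, 1.7]
gripper_width: 0.0009
grasp_force: 7.2
```

Call:
play_rows(
  rows=[0,0,0.003,0,0,0,0,0,0,0.005,0,0,0,0],
)

```text
time: 42.0
ee_pos: [0.5804, -0.1288, 0.0228]
orientation: [0.781, 0.625, -0.004, -0.004]
ft_force: [-17.9, 2.1, 4.6]
gripper_width: 0.0003
grasp_force: 8.9
```

Call:
play_rows(
  rows=[0,0,0.003,-0.003,0,0,0,0,0,0.005,-0.005,0,0,0],
)

```text
time: 42.25
ee_pos: [0.5804, -0.1288, 0.0229]
orientation: [0.781, 0.625, -0.004, -0.005]
ft_force: [-18.8, 2.1, 2.0]
gripper_width: 0.0002
grasp_force: 9.4
```

Call:
play_rows(
  rows=[0,0,0.002,0,0,0,0,0,0,0.004,0,0,0,0],
)

```text
time: 42.5
ee_pos: [0.5804, -0.1288, 0.0229]
orientation: [0.781, 0.625, -0.005, -0.005]
ft_force: [-21.9, 2.5, 3.8]
gripper_width: 0.0006
grasp_force: 11.0
```

Call:
play_rows(
  rows=[0,0,-0.13,0,0,0,0,0,0.3,-0.15,0,0,0,0,0,0.7,-0.15,0,0,0,0,0,1,-0.15,0,0,0,0,0,1,-0.15,0,0,0,0,0,1,-0.15,0,0,0,0],
)

```text
time: 43.25
ee_pos: [0.5971, 0.0212, 0.0252]
orientation: [0.781, 0.625, -0.0, 0.0]
ft_force: [-0.4, 0.1, -0.3]
gripper_width: 0.0007
grasp_force: 0.0
```

The right side is seated at the same place. One more check on the left.

Call:
play_rows(
  rows=[0,0.113,0.01,0.015,0,0,0,0,0.113,0.02,0.015,0,0,0,0,0.113,0.028,0.015,0,0,0,0,0.113,0.036,0.015,0,0,0,0,0.113,0.044,0.015,0,0,0,0,0.113,0.052,0.015,0,0,0,0,0.113,0.06,0.015,0,0,0,0,0.113,0.068,0.015,0,0,0,0,0.113,0.075,0.015,0,0,0,0,0.113,0.082,0.015,0,0,0],
)

```text
time: 44.5
ee_pos: [0.6123, 0.0356, 0.0229]
orientation: [0.781, 0.625, -0.0, -0.001]
ft_force: [-3.0, 0.2, 2.3]
gripper_width: 0.0004
grasp_force: 2.1
```

Call:
play_rows(
  rows=[0,0,0.006,-0.003,0,0,0,0,0,0.012,-0.006,0,0,0],
)

```text
time: 44.75
ee_pos: [0.6127, 0.0356, 0.0231]
orientation: [0.781, 0.625, -0.002, -0.002]
ft_force: [-8.5, 2.5, 0.6]
gripper_width: 0.0003
grasp_force: 4.5
```

Call:
play_rows(
  rows=[0,0,0.004,0,0,0,0,0,0,0.008,0,0,0,0],
)

```text
time: 45.0
ee_pos: [0.6128, 0.0357, 0.023]
orientation: [0.78, 0.625, -0.002, -0.003]
ft_force: [-12.9, 1.7, 5.0]
gripper_width: 0.0008
grasp_force: 6.9
```

Call:
play_rows(
  rows=[0,0,0.003,-0.003,0,0,0,0,0,0.005,-0.006,0,0,0],
)

```text
time: 45.25
ee_pos: [0.6128, 0.0357, 0.0232]
orientation: [0.78, 0.625, -0.003, -0.003]
ft_force: [-12.6, 2.9, 0.9]
gripper_width: 0.0004
grasp_force: 6.8
```

Call:
play_rows(
  rows=[0,0,0.003,0,0,0,0,0,0,0.006,0,0,0,0],
)

```text
time: 45.5
ee_pos: [0.6128, 0.0357, 0.0231]
orientation: [0.78, 0.625, -0.004, -0.004]
ft_force: [-17.6, 3.3, 4.3]
gripper_width: 0.0006
grasp_force: 9.1
```

Call:
play_rows(
  rows=[0,0,0.002,-0.002,0,0,0,0,0,0.004,-0.004,0,0,0],
)

```text
time: 45.75
ee_pos: [0.6128, 0.0357, 0.0232]
orientation: [0.78, 0.625, -0.004, -0.005]
ft_force: [-18.5, 4.2, 2.9]
gripper_width: 0.0007
grasp_force: 9.3
```

Call:
play_rows(
  rows=[0,0,0.002,0,0,0,0,0,0,0.004,0,0,0,0],
)

```text
time: 46.0
ee_pos: [0.6128, 0.0357, 0.0231]
orientation: [0.78, 0.625, -0.005, -0.005]
ft_force: [-20.7, 4.3, 4.7]
gripper_width: 0.0002
grasp_force: 10.8
```

Call:
play_rows(
  rows=[0,0,-0.13,0,0,0,0,0,-0.3,-0.15,0,0,0,0,0,-0.7,-0.15,0,0,0,0,0,-1,-0.15,0,0,0,0,0,-1,-0.15,0,0,0,0,0,-1,-0.15,0,0,0,0],
)

```text
time: 46.75
ee_pos: [0.564, -0.107, 0.0255]
orientation: [0.781, 0.625, 0.0, 0.0]
ft_force: [0.5, -0.3, 0.5]
gripper_width: 0.0004
grasp_force: 0.0
```

Call:
play_rows(
  rows=[0,-0.12,0.03,0.018,0,0,0,0,-0.12,0.06,0.018,0,0,0,0,-0.12,0.068,0.018,0,0,0,0,-0.12,0.076,0.018,0,0,0,0,-0.12,0.084,0.018,0,0,0,0,-0.12,0.092,0.018,0,0,0,0,-0.12,0.1,0.018,0,0,0,0,-0.12,0.108,0.018,0,0,0,0,-0.12,0.116,0.018,0,0,0,0,-0.12,0.124,0.018,0,0,0,0,-0.12,0.13,0.018,0,0,0,0,-0.12,0.136,0.018,0,0,0],
)

```text
time: 48.25
ee_pos: [0.5796, -0.1293, 0.0227]
orientation: [0.781, 0.625, -0.0, -0.0]
ft_force: [-1.3, 1.3, -0.1]
gripper_width: 0.0004
grasp_force: 0.7
```

Call:
play_rows(
  rows=[0,0,0.006,-0.003,0,0,0,0,0,0.012,-0.006,0,0,0],
)

```text
time: 48.5
ee_pos: [0.58, -0.1294, 0.0229]
orientation: [0.781, 0.625, -0.001, -0.001]
ft_force: [-6.4, 1.0, 0.0]
gripper_width: 0.0006
grasp_force: 3.5
```

Call:
play_rows(
  rows=[0,0,0.005,-0.002,0,0,0,0,0,0.01,-0.004,0,0,0],
)

```text
time: 48.75
ee_pos: [0.5801, -0.1295, 0.0229]
orientation: [0.781, 0.625, -0.002, -0.003]
ft_force: [-12.1, 1.7, 1.4]
gripper_width: 0.0004
grasp_force: 5.7
```

Call:
play_rows(
  rows=[0,0,0.004,0,0,0,0,0,0,0.007,0,0,0,0],
)

```text
time: 49.0
ee_pos: [0.5802, -0.1296, 0.0229]
orientation: [0.781, 0.625, -0.003, -0.004]
ft_force: [-15.3, 2.3, 3.6]
gripper_width: 0.0008
grasp_force: 7.9
```

Call:
play_rows(
  rows=[0,0,0.003,-0.003,0,0,0,0,0,0.006,-0.006,0,0,0],
)

```text
time: 49.25
ee_pos: [0.5802, -0.1296, 0.023]
orientation: [0.781, 0.625, -0.004, -0.004]
ft_force: [-16.3, 2.0, 0.9]
gripper_width: 0.0004
grasp_force: 8.3
```

Call:
play_rows(
  rows=[0,0,0.003,0,0,0,0,0,0,0.006,0,0,0,0],
)

```text
time: 49.5
ee_pos: [0.5802, -0.1297, 0.0229]
orientation: [0.781, 0.625, -0.004, -0.005]
ft_force: [-21.3, 3.2, 4.2]
gripper_width: 0.0004
grasp_force: 10.7
```

Call:
play_rows(
  rows=[0,0,-0.1,0,0,0,0,0,0,-0.3,0,0,0,0,0,0,-0.6,-0.3,0,0,0,0,0,-0.9,-0.7,0,0,0,0,0,-0.9,-0.7,0,0,0,0,0,-0.9,-0.7,0,0,0],
)

```text
time: 50.25
ee_pos: [0.4546, -0.1013, 0.1312]
orientation: [0.781, 0.625, 0.001, 0.001]
ft_force: [0.6, 0.3, 0.1]
gripper_width: 0.0007
grasp_force: 0.0
```

Run:
```python
from h import *
s=r.get_state();print(dk(s['ee_pos']),s['ft_force'],s['time'])
pic('top','t6.png');pic('scene','s6.png')
a=cv2.imread('pics/t6.png')[140:230,270:390];b=cv2.imread('pics/s6.png')[160:280,310:450]
cv2.imwrite('pics/c6.png',np.hstack([cv2.resize(a,(400,300),interpolation=2),cv2.resize(b,(400,343),interpolation=2)[:300]]))
```

```text
[-257.1  -84.2] [0.60266769 0.26049662 0.0581292 ] 50.25
```

View pics/c6.png

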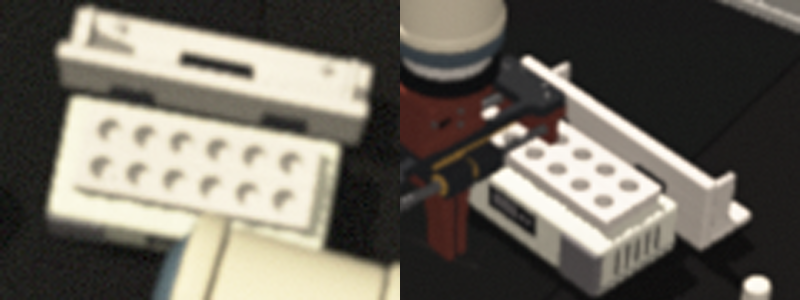

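The picture shows the heater against both contact units, with no brass pins visible (units at crop 130,97 and 285,125). The robot is clear of everything, so I'm handing in.

```bash
python3 -c "
from h import *
print(workorder.job_done())"
```

```text
the job is handed in; nothing more can be done
None
```

I walked the heater back by alternate corner pushes until both sides sat against their contact units, and I handed the job in at about 50 s; the hand-in gave no verdict. In the last view neither brass pin shows in front of its unit, and the highest force I read at the end of a move was about 22.5 N (not sampled in between). The bottle, vial and beaker looked undisturbed in the pictures I took, though the beaker was out of frame in the last ones.

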